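# Return the tubular socket to the carousel and hold it at the pointer

## Robot

A 6-joint arm with a two-finger parallel gripper is mounted at the origin on the work surface. World frame = base frame: x ahead of the robot, y to its left, z up, the work surface at z = 0. Lengths are in m, angles in rad, forces in N, time in s.
With the tool pointing down it reaches from about 0.325 to 1 m from the base axis. Payload 5.1 kg.
Tool frame: the origin (TCP) lies between the finger pads; the fingertips stand 19 mm ahead of it and the grasp point (between the pads) is the TCP; x points along the fingers, z is the direction in which the jaws open and shut, and the axes are right-handed (so a half turn about x gives the same grasp; the last joint's range is limited). The gripper opens to 85 mm and grips with 20 to 120 N. Pads are 22 mm wide; open, the fingers measure 114 mm over their backs; the gripper's body (76 mm by 85 mm) begins 54 mm behind the grasp point. The pads swing forward as they close: fully open they stand 13 mm farther back than shut.
Start: joints at [-1.37, 0.124, 1.65, -0, 1.367, -0.083], TCP at [0.182, -0.624, 0.25] pointing down, gripper open.
Joint ranges: [-2.61, 2.61], [-1.02, 2.33], [0.03, 2.71], [-1.35, 4.49], [0.32, 2.68], [-2.91, 2.91]. Speed limits (rad/s): [2.57, 2.57, 3.14, 3.14, 3.14, 3.14].

## Interface

Orientations are given as a rotation vector (axis times angle).
In Python, from rig import ctrl gives the robot as it stands.
- The arm moves only by the tool step_arm, never from a script. Its argument "deltas" is text: rows parted by semicolons, each of 7 numbers parted by spaces: the turn, a rotation vector about the tool's x, y, z in units of 5 degrees (1.0 is 5 degrees), then the shift along the tool's x, y, z in mm, then the finger opening in mm, from 0 to 85.4. A call has 1 to 12 rows; each row shifts and turns the pose as measured when the row begins, along the tool's axes as they then stand; what a row does not reach is not made up. A row lasts 1/10 s, in which the tool goes at most 50 mm and 8.59 degrees, less where a joint would pass 70% of its speed; a pose out of reach is approached as far as the arm can. A call is refused whole if a number of a shift passes 50 or a number of a turn 1, either way. A call with a gripper value outside its range is refused whole. The fingers move at their own pace and stop on an object; "force" is the grip in N (left out, the last holds). Time passes only in rows, so rows that do not move let the fingers close. It gives the time, the measured TCP pose, the force and the opening at its end, in the units of the state.
- ctrl.state(): the state, without advancing time (a new reading comes with each control period).
- ctrl.read_camera(name): name is "scene" or "top" or "wrist"; returns a dict with "frame" (480x640x3 uint8, blue, green, red), "fx", "fy", "cx", "cy" (pixels), "D" ([k1, k2, p1, p2, k3] as OpenCV has them; the pictures are not rectified), "world_from_camera" (4x4, takes a point from camera to world coordinates); the wrist camera has in their place "mount" (4x4, takes a point from camera to tool coordinates, whose origin is the TCP and whose axes are the tool frame's). Camera axes: x right, y up, looking along -z (the intrinsics and any distortion apply to the point x, -y, -z); pixel columns grow to the right and rows downward; lengths in m; the calibration is good to about 2 mm. A picture is of the moment at which its call begins: read the wrist's pose just before it. There is no depth.
- ctrl.close_job(): hands the job in, once; it reports no verdict.
The state is a dict: "time_s": time; "q": joint angles; "qvel": joint speeds; "tau": joint torques, N m; "ee_pos": TCP position; "orientation": TCP orientation; "wrist_force": force on the tool from outside, world axes, zero at the start; "wrist_torque": the same for the moment, N m; "opening": finger opening in m.
Only numpy, scipy, OpenCV 4.12 (cv2) and the standard library are available. Lean on these libraries where they do the work, as an engineer would, in place of code of your own. Each camera call takes 0.05 s, during which the arm holds its last target. There are 200 camera calls.

## Task

Tool check on the rig cart: push the loose tubular socket fully home, down over the one bare post of the socket carousel, then turn the carousel until that socket stands in line with the pointer on the carousel's foot. Finish while still gripping the seated socket there, so that the carousel is held still, and leave the other loose things on the cart where they are.

Things in the scene. Friction and masses are not known exactly. Their poses are not given: they have to be found in the camera images.
- socket_center (a point): Centre (half-way up) of the loose tubular socket: a plain steel tube standing upright on the cart, 32 mm outside diameter, 20 mm bore open at both ends (walls 6 mm), 70 mm tall, about 0.2 kg, either end up. Its z axis is the tube axis. When fully home on the post this point is 35 mm above post_foot.
- post_top (a point): Centre of the top of the carousel's one bare post: an upright steel spigot, 17 mm diameter, 35 mm tall above its seat, top edge bevelled 4 mm; 85 mm from the carousel axis. It goes round with the carousel.
- post_foot (a point): Same post, on its axis at the seat (thin rubber disc) on which the fully home socket rests, 36 mm above the cart top; 35 mm straight below post_top. The five other posts, on the same 85 mm circle at 60 degree spacing, carry 24 to 33 mm wide sockets whose tops are 70 to 86 mm above the cart; these are clipped on and do not come off.
- axle (a point): On the upright axis of the carousel, at the top of its low hub, 54 mm above the cart. The hub is 48 mm wide up to 48 mm height. The round aluminium top plate is 220 mm across, upper face 34 mm above the cart; the fixed foot under it is 250 mm across.
- pointer (a point): Arrow tip of the pointer, a small aluminium block on the rim of the fixed foot on the robot's side, 122 mm from the carousel axis and 32 mm above the cart. Its own x axis points from the pointer straight to the carousel axis, z up. The pointer does not turn with the carousel; the bare post is in line when it lies straight between the pointer and the axle, 37 mm from the pointer.
- carousel (a joint): Turn of the carousel on its foot in rad, growing counter-clockwise seen from above; 0 (or any whole turn) when the bare post is in line with the pointer. Turns either way without stops, on a bearing with light drag (about 0.1 N m, some 1.2 N at the post), and stays where it is left.
- plunger_center (a point): Half-way up the loose rubber-tipped aluminium plunger, standing on its 28 mm rubber foot, 78 mm tall. Leave alone.
- knob_center (a point): Half-way up the loose yellow plastic pull knob, 36 mm wide, 47 mm tall, standing on its steel bush. Leave alone.
- bezel: Loose dull pewter altimeter bezel ring lying flat, 83 mm across, 14 mm high, origin at the centre of its underside. Leave alone.
- screwdriver_grip (a point): Handle of the loose screwdriver, 180 mm long, lying on the right of the cart. Leave alone.
There are look-alikes about, which are no part of the job. Leave any green or purple look-alike of the part that bears socket_center alone.

How it is judged:
On the way, in this order (a step that is already met when the one before it is completed fails the run):
1. the tubular socket is fully home on the bare post (horizontal distance between socket_center and post_foot below 0.005 m and z of socket_center in the frame of post_foot below 0.038 m and angle between socket_center's own z axis and vertical below 0.12 rad), for 0.2 s.
2. the carousel is turned so that the socket is in line with the pointer (y of post_top in the frame of pointer between -0.008 and 0.008 m and horizontal distance between post_top and pointer below 0.06 m), for 0.2 s.
At the end, for the whole second after the job is handed in: The socket is down on the post's seat within 3 mm, within 5 mm of its axis and 7 degrees of upright; the post is within 8 mm of the line from pointer to axle, on the pointer's side; the carousel is still (under 0.05 rad/s) and the fingers grip the socket with over 2 N (all of step 1 and all of step 2 and velocity of joint carousel between -0.05 and 0.05 rad/s and contact force between the fingers and socket above 2 N); the arm keeps its last pose, push and grip.
It fails at once if another loose thing on the cart is moved more than 20 mm (distance of any of plunger_center, knob_center, bezel, screwdriver_grip from where it was at the start of the episode above 0.02 m).
It also fails if it takes over 54 s, if anything falls off the work surface, if the arm or the gripper's body presses on something with over 40 N, if the wrist force passes 120 N, or if a joint passes its speed limit or range.

## Working session

There is one attempt and no reset: what is moved stays moved. The work goes in short steps, Python scripts to look and compute and a tool call to move; the robot and the scene stay as the last step left them, time stands still between calls to the robot, and variables do not carry over. Pictures are saved under pics/ and viewed, about 8 in all and at most 12, crops included, and the job is handed in when it is done.

Besides the shell and the picture viewer there is one more tool, called as name(argument=value, ...) on one line, values as JSON. step_arm: Moves the arm, as the interface text tells. Its arguments: {"type":"object","properties":{"deltas":{"type":"string"},"force":{"type":"number"}},"required":["deltas"]}

```bash
ls; mkdir -p pics; cat > h.py <<'E'
import numpy as np, cv2
from rig import ctrl
from scipy.spatial.transform import Rotation as R
def cam(name):
    s=ctrl.state(); c=ctrl.read_camera(name)
    if name=="wrist":
        T=np.eye(4); T[:3,:3]=R.from_rotvec(s["orientation"]).as_matrix(); T[:3,3]=s["ee_pos"]
        c["W"]=T@np.array(c["mount"])
    else: c["W"]=np.array(c["world_from_camera"])
    c["K"]=np.array([[c["fx"],0,c["cx"]],[0,c["fy"],c["cy"]],[0,0,1.]]); c["D"]=np.array(c["D"],float)
    return c
def ray(c,uv,z):
    p=cv2.undistortPoints(np.array(uv,float).reshape(-1,1,2),c["K"],c["D"]).reshape(-1,2)
    d=np.c_[p[:,0],-p[:,1],-np.ones(len(p))]@c["W"][:3,:3].T
    o=c["W"][:3,3]; return o+d*((z-o[2])/d[:,2])[:,None]
def proj(c,P):
    P=np.atleast_2d(P).astype(float); q=(P-c["W"][:3,3])@c["W"][:3,:3]; q=q*[1,-1,-1]
    return cv2.projectPoints(q,np.zeros(3),np.zeros(3),c["K"],c["D"])[0].reshape(-1,2)
E
python3 - <<'E'
from h import *
for n in("top","scene","wrist"):
    c=cam(n); cv2.imwrite(f"pics/{n}0.png",c["frame"]); print(n,c["W"][:3].round(3).tolist(),c["fx"],c["D"])
    np.save(f"pics/{n}0.npy",c,allow_pickle=True)
s=ctrl.state();print(s)
print(R.from_rotvec(s["orientation"]).as_matrix().round(3))
E
```

```text
pics
top [[-0.01, 0.998, -0.057, 0.462], [-1.0, -0.01, 0.001, 0.024], [-0.0, 0.057, 0.998, 1.59]] 605.930162266878 [-0.09093451  0.          0.          0.          0.        ]
scene [[-0.05, -0.724, 0.688, 1.205], [0.999, -0.049, 0.02, 0.026], [0.019, 0.688, 0.725, 0.765]] 462.33245973337733 [0.00787562 0.         0.         0.         0.        ]
wrist [[0.28, 0.923, 0.264, 0.249], [-0.96, 0.269, 0.076, -0.604], [-0.001, -0.275, 0.961, 0.373]] 369.10504467676407 [-0.00764861  0.          0.          0.          0.        ]
{'time_s': 0.15, 'q': array([-1.36957106e+00,  1.24373304e-01,  1.65139132e+00, -1.05104960e-05,
        1.36750561e+00, -8.26035020e-02]), 'qvel': array([ 0.00056041, -0.00082742, -0.00361917,  0.00244365,  0.00036344,
        0.00024434]), 'tau': array([ 1.60829994e-03, -4.24227011e+01, -3.66013169e+01,  4.24586335e-05,
        4.65696008e-03, -1.59106844e-05]), 'ee_pos': array([ 0.18189727, -0.62355354,  0.24930539]), 'orientation': array([ 0.99871848,  1.33149805, -0.99687894]), 'wrist_force': array([-0.01272924,  0.42460533,  0.36192457]), 'wrist_torque': array([ 0.01035644,  0.01154899, -0.00958063]), 'opening': 0.0852492155981808}
[[-0.     0.96   0.28 ]
 [ 0.002  0.28  -0.96 ]
 [-1.     0.    -0.002]]
```

View pics/top0.png

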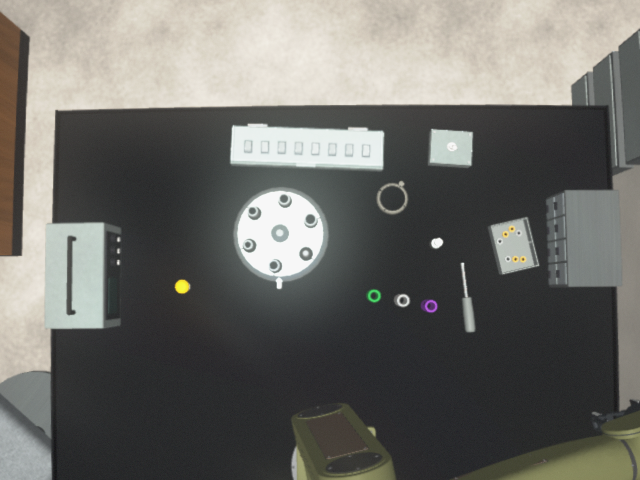

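View pics/scene0.png

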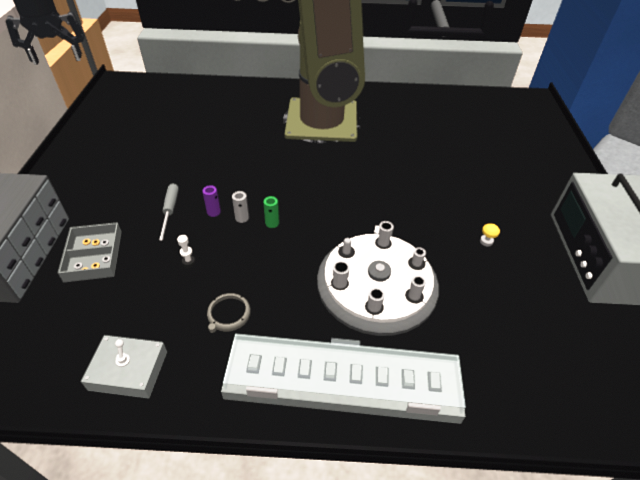

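Top view: the steel socket is at (402,300), between green (374,296) and purple (430,306). The carousel hub is at (280,233), the bare post near (306,254) and the pointer at (279,283). In the scene view the socket is at (240,207) and the bare post at (347,245).

```bash
python3 - <<'E'
from h import *
t=np.load("pics/top0.npy",allow_pickle=True).item(); s=np.load("pics/scene0.npy",allow_pickle=True).item()
g=cv2.cvtColor(t["frame"],cv2.COLOR_BGR2GRAY)
def blob(g,x0,y0,x1,y1,th):
    m=np.zeros_like(g); m[y0:y1,x0:x1]=(g[y0:y1,x0:x1]>th)*255
    cs=cv2.findContours(m,cv2.RETR_EXTERNAL,cv2.CHAIN_APPROX_NONE)[0]
    return max(cs,key=cv2.contourArea)
c=blob(g,390,285,415,315,90); (u,v),r=cv2.minEnclosingCircle(c); print("socket blob",u,v,r,ray(t,[u,v],.07),ray(t,[u,v],.05))
# carousel plate
c=blob(g,220,175,345,290,60); e=cv2.fitEllipse(c); print("disc",e,ray(t,e[0],.03)); 
for n,P in(("post",(306,254)),("hub",(280,233)),("pt",(279,279))): print(n,ray(t,P,.054 if n=="hub" else .071 if n=="post" else .032))
for n,P,z in(("socktop",(240,196),.07),("post",(347,239),.071),("hub",(379,269),.054),("green",(271,201),.07),("purple",(210,190),.07)): print("scene",n,ray(s,P,z))
a=cv2.resize(t["frame"][180:300,225:345],None,fx=4.5,fy=4.5,interpolation=cv2.INTER_CUBIC)
cv2.imwrite("pics/crop1.png",a)
E
```

```text
socket blob 401.5 300.5 7.905794143676758 [[ 0.42866531 -0.16742539  0.07      ]] [[ 0.42822573 -0.16994802  0.05      ]]
disc ((282.0, 232.0), (134.19973754882812, 147.51553344726562), 90.0) [[0.60773917 0.1337236  0.03      ]]
post [[0.54781515 0.07087054 0.071     ]]
hub [[0.60299745 0.13715179 0.054     ]]
pt [[0.48634163 0.14206492 0.032     ]]
scene socktop [[ 0.43347481 -0.16694429  0.07      ]]
scene post [[0.55075392 0.0735593  0.071     ]]
scene hub [[0.6124442  0.13858016 0.054     ]]
scene green [[ 0.44512118 -0.09574852  0.07      ]]
scene purple [[ 0.41805486 -0.23787843  0.07      ]]
```

View pics/crop1.png

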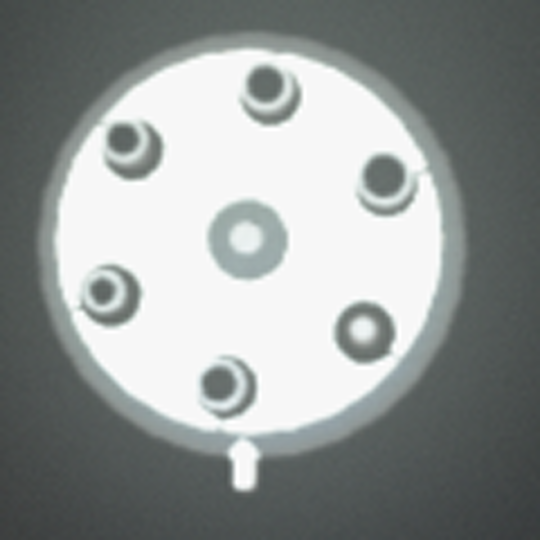

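The crop shows the hub at (246,238), the bare post at (362,330) and the pointer tip at (243,440). The measured post-to-axle distance is 87 mm against the 85 mm expected. Next I go above the socket with the jaws across the row.

```bash
cat >> h.py <<'E'
def plan(P,az,n,s=None):
    """n equal rows from the present pose to P with tool down, jaw (tool z) at azimuth az deg"""
    s=s or ctrl.state(); A=R.from_rotvec(s["orientation"]); a=np.radians(az)
    z=np.array([np.cos(a),np.sin(a),0]); x=np.array([0,0,-1.]); B=R.from_matrix(np.c_[x,np.cross(z,x),z])
    rv=(A.inv()*B).as_rotvec(); d=np.array(P)-s["ee_pos"]
    for i in range(n):
        Ai=A*R.from_rotvec(rv*i/n); print((np.degrees(rv)/5/n).round(2),(Ai.inv().apply(d/n)).round(1))
E
python3 -c "
from h import *
plan([.42,-.167,.2],-11,14)"
```

```text
[-0.9 -0.  -0. ] [ 0.  0. -0.]
[-0.9 -0.  -0. ] [ 0.  0. -0.]
[-0.9 -0.  -0. ] [ 0.  0. -0.]
[-0.9 -0.  -0. ] [ 0.  0. -0.]
[-0.9 -0.  -0. ] [ 0.  0. -0.]
[-0.9 -0.  -0. ] [ 0.  0. -0.]
[-0.9 -0.  -0. ] [ 0.  0. -0.]
[-0.9 -0.  -0. ] [ 0.  0. -0.]
[-0.9 -0.  -0. ] [ 0.  0. -0.]
[-0.9 -0.  -0. ] [ 0.  0. -0.]
[-0.9 -0.  -0. ] [ 0.  0. -0.]
[-0.9 -0.  -0. ] [0. 0. 0.]
[-0.9 -0.  -0. ] [0. 0. 0.]
[-0.9 -0.  -0. ] [0. 0. 0.]
```

Fixing the unit (mm) in the planner.

```bash
sed -i 's|apply(d/n))|apply(d*1000/n))|' h.py
python3 -c "
from h import *
plan([.42,-.167,.2],-11,14)"
```

```text
[-0.9 -0.  -0. ] [  3.6  25.5 -26.5]
[-0.9 -0.  -0. ] [  3.6  27.5 -24.5]
[-0.9 -0.  -0. ] [  3.6  29.3 -22.2]
[-0.9 -0.  -0. ] [  3.6  30.9 -19.9]
[-0.9 -0.  -0. ] [  3.6  32.4 -17.4]
[-0.9 -0.  -0. ] [  3.5  33.7 -14.8]
[-0.9 -0.  -0. ] [  3.5  34.7 -12.2]
[-0.9 -0.  -0. ] [ 3.5 35.6 -9.4]
[-0.9 -0.  -0. ] [ 3.5 36.2 -6.6]
[-0.9 -0.  -0. ] [ 3.5 36.6 -3.8]
[-0.9 -0.  -0. ] [ 3.5 36.8 -0.9]
[-0.9 -0.  -0. ] [ 3.5 36.7  2. ]
[-0.9 -0.  -0. ] [ 3.5 36.5  4.9]
[-0.9 -0.  -0. ] [ 3.5 36.   7.7]
```

step_arm(deltas="-0.9 0 0 3 26 -26 85; -0.9 0 0 3 28 -24 85; -0.9 0 0 3 29 -22 85; -0.9 0 0 3 31 -20 85; -0.9 0 0 3 32 -17 85; -0.9 0 0 3 34 -15 85; -0.9 0 0 3 35 -12 85; -0.9 0 0 3 36 -9 85; -0.9 0 0 3 36 -7 85; -0.9 0 0 3 37 -4 85; -0.9 0 0 3 37 -1 85; -0.9 0 0 3 37 2 85")

```text
time_s: 1.35
ee_pos: [0.3843, -0.2156, 0.2086]
orientation: [0.251, 1.559, -0.243]
wrist_force: [1.0, 0.2, -0.4]
opening: 0.0853
```

```bash
python3 -c "
from h import *
plan([.425,-.167,.18],-11,10)"
```

```text
[-0.14 -0.   -0.01] [2.9 5.9 2.4]
[-0.14 -0.   -0.01] [2.9 5.8 2.4]
[-0.14 -0.   -0.01] [2.9 5.8 2.5]
[-0.14 -0.   -0.01] [2.9 5.8 2.6]
[-0.14 -0.   -0.01] [2.9 5.7 2.7]
[-0.14 -0.   -0.01] [2.9 5.7 2.7]
[-0.14 -0.   -0.01] [2.9 5.7 2.8]
[-0.14 -0.   -0.01] [2.9 5.7 2.9]
[-0.14 -0.   -0.01] [2.9 5.6 2.9]
[-0.14 -0.   -0.01] [2.9 5.6 3. ]
```

step_arm(deltas="-0.5 0 0 10 19 8 85; -0.5 0 0 10 19 9 85; -0.5 0 0 9 19 10 85; 0 0 0 0 0 0 85")

```text
time_s: 1.75
ee_pos: [0.427, -0.1611, 0.178]
orientation: [0.139, 1.569, -0.13]
wrist_force: [-0.6, -0.0, -0.8]
opening: 0.0849
```

```bash
python3 - <<'E'
from h import *
c=cam("wrist"); s=ctrl.state(); f=c["frame"]
print(s["ee_pos"],R.from_rotvec(s["orientation"]).as_matrix().round(3).tolist())
np.save("pics/w1.npy",c,allow_pickle=True); v=f.copy()
p=proj(c,[[.43,-.167,.07],[.43,-.167,0.0]]); print(p)
for q in p: cv2.drawMarker(v,tuple(int(i) for i in q),(0,0,255),0,15,1)
cv2.imwrite("pics/w1.png",v)
E
```

```text
[ 0.42677624 -0.16193393  0.17861001] [[-0.001, 0.172, 0.985], [0.005, 0.985, -0.171], [-1.0, 0.005, -0.002]]
[[325.31748861 253.5895584 ]
 [324.31930904 228.05902727]]
```

View pics/w1.png

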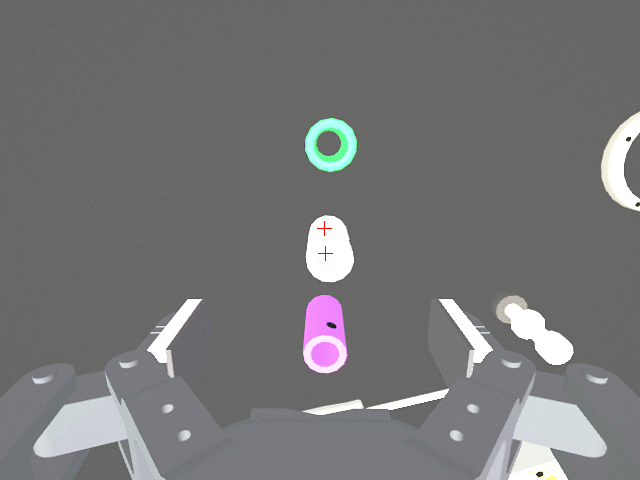

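The wrist view shows the saturated white socket: the top ring centres near (330,258), the foot near (327,235). Purple and green lie above and below it in the image, clear of the jaw direction.

```bash
python3 - <<'E'
from h import *
c=np.load("pics/w1.npy",allow_pickle=True).item()
g=c["frame"].min(2); m=np.zeros_like(g); m[200:295,290:370]=(g[200:295,290:370]>150)*255
k=max(cv2.findContours(m,0,1)[0],key=cv2.contourArea).reshape(-1,2)
print(cv2.boundingRect(k))
low=k[k[:,1]>258]; A=np.c_[2*low,np.ones(len(low))]; x=np.linalg.lstsq(A,(low**2).sum(1),rcond=None)[0]; r=np.sqrt(x[2]+x[0]**2+x[1]**2)
print("top circle",x[:2],r); P=ray(c,x[:2],.07)[0]; print(P, "radius mm", np.linalg.norm(ray(c,x[:2]+[r,0],.07)[0]-P)*1e3)
hi=k[k[:,1]<228]; A=np.c_[2*hi,np.ones(len(hi))]; y=np.linalg.lstsq(A,(hi**2).sum(1),rcond=None)[0]; print("foot",y[:2],ray(c,y[:2],0.0))
plan([P[0],P[1],.05],-11,4)
E
```

```text
(306, 215, 48, 67)
top circle [329.44637168 257.79986331] 23.7385091029068
[ 0.43220615 -0.17034586  0.07      ] radius mm 15.699782029919684
foot [327.53173954 234.23439695] [[ 0.43178088 -0.17276354  0.        ]]
[ 0.06 -0.01 -0.01] [32.1 -2.   1.8]
[ 0.06 -0.01 -0.01] [32.1 -1.9  1.8]
[ 0.06 -0.01 -0.01] [32.1 -1.9  1.8]
[ 0.06 -0.01 -0.01] [32.1 -1.9  1.7]
```

step_arm(deltas="0.2 0 0 20 -4 4 85; 0 0 0 30 -4 3 85; 0 0 0 30 0 0 85; 0 0 0 30 0 0 85; 0 0 0 14 0 0 85; 0 0 0 4 0 0 85")

```text
time_s: 2.4
ee_pos: [0.4332, -0.1773, 0.0518]
orientation: [0.155, 1.559, -0.157]
wrist_force: [0.3, 0.7, 0.3]
opening: 0.0851
```

```bash
python3 -c "
from h import *
plan([.432,-.171,.05],-11,1)"
```

```text
[-0.08  0.08  0.01] [ 1.8  5.9 -2.4]
```

step_arm(deltas="0 0 0 2 6 -2 85; 0 0 0 0 0 0 60; 0 0 0 0 0 0 40; 0 0 0 0 0 0 20; 0 0 0 0 0 0 20; 0 0 0 0 0 0 20; 0 0 0 0 0 0 20; 0 0 0 0 0 0 20", force=50)

```text
time_s: 3.2
ee_pos: [0.4338, -0.1727, 0.0537]
orientation: [0.154, 1.553, -0.161]
wrist_force: [0.1, -0.0, -2.1]
opening: 0.0316
```

```bash
python3 -c "
from h import *
plan([.432,-.171,.05],-11,1)"
```

```text
[-0.1   0.14  0.03] [ 3.7  1.4 -2.2]
```

Gripped (opening 31.6 mm). Now lift.

step_arm(deltas="0 0 0 -10 0 0 20; 0 0 0 -30 0 0 20; 0 0 0 -40 0 0 20; 0 0 0 -40 0 0 20; 0 0 0 -20 0 0 20")

```text
time_s: 3.7
ee_pos: [0.4287, -0.1701, 0.195]
orientation: [0.158, 1.565, -0.157]
wrist_force: [0.0, -0.1, -2.1]
opening: 0.0315
```

```bash
python3 -c "
from h import *
print(ctrl.state()['opening'])
plan([.582,.042,.18],48,12)"
```

```text
0.03145507031756566
[-0.99  0.   -0.  ] [ 1.3 19.9  9. ]
[-0.99  0.   -0.  ] [ 1.3 19.  10.7]
[-0.99  0.   -0.  ] [ 1.3 18.  12.3]
[-0.99  0.   -0.  ] [ 1.3 16.9 13.8]
[-0.99  0.   -0.  ] [ 1.3 15.6 15.2]
[-0.99  0.   -0.  ] [ 1.3 14.3 16.5]
[-0.99  0.   -0.  ] [ 1.3 12.8 17.7]
[-0.99  0.   -0.  ] [ 1.3 11.2 18.7]
[-0.99  0.   -0.  ] [ 1.3  9.6 19.6]
[-0.99  0.   -0.  ] [ 1.3  7.8 20.4]
[-0.99  0.   -0.  ] [ 1.3  6.  21. ]
[-0.99  0.   -0.  ] [ 1.3  4.2 21.4]
```

step_arm(deltas="-1 0 0 1 20 9 20; -1 0 0 1 19 11 20; -1 0 0 1 18 12 20; -1 0 0 1 17 14 20; -1 0 0 1 16 15 20; -1 0 0 1 14 17 20; -1 0 0 1 13 18 20; -1 0 0 1 11 19 20; -1 0 0 1 10 20 20; -1 0 0 1 8 20 20; -1 0 0 1 6 21 20; -1 0 0 1 4 21 20")

```text
time_s: 4.9
ee_pos: [0.5853, 0.0515, 0.1976]
orientation: [-0.7, 1.447, 0.68]
wrist_force: [0.5, 0.8, -1.8]
opening: 0.0317
```

step_arm(deltas="0 0 0 0 0 0 20; 0 0 0 0 0 0 20")

```text
time_s: 5.1
ee_pos: [0.5858, 0.0535, 0.1981]
orientation: [-0.703, 1.446, 0.682]
wrist_force: [0.5, -0.4, -1.4]
opening: 0.0315
```

```bash
python3 - <<'E'
from h import *
c=cam("wrist"); s=ctrl.state(); f=c["frame"]
print(s["ee_pos"],s["q"].round(2),R.from_rotvec(s["orientation"]).as_matrix().round(3).tolist())
np.save("pics/w2.npy",c,allow_pickle=True)
v=f.copy(); P=[[.549,.072,.071],[.549,.072,.036],[.605,.138,.054],[.486,.141,.032]]; p=proj(c,P); print(p)
cv2.imwrite("pics/w2.png",v)
E
```

```text
[0.58583847 0.05335212 0.19819417] [ 0.    0.02  1.85 -0.01  1.26 -0.88] [[0.016, -0.776, 0.631], [-0.006, 0.631, 0.776], [-1.0, -0.016, 0.005]]
[[305.17838507 175.87881378]
 [306.74042561 170.10066896]
 [426.57104257 175.48098632]
 [325.32706373  36.24805364]]
```

View pics/w2.png

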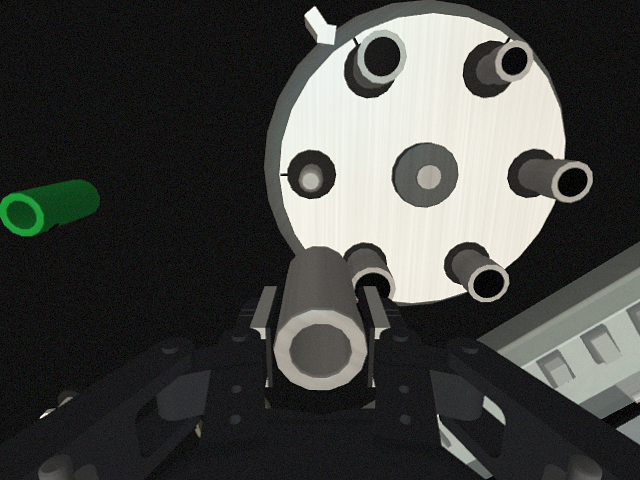

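The wrist view shows the bare post's top at about (311,180) on its dark seat (311,174), the hub at (426,175), the pointer tip near (335,40) and the held socket's top ring at (320,348).

```bash
python3 - <<'E'
from h import *
c=np.load("pics/w2.npy",allow_pickle=True).item(); f=c["frame"]; g=cv2.cvtColor(f,6)
def fit(x0,y0,x1,y1,fn,name,z):
    m=np.zeros_like(g); m[y0:y1,x0:x1]=fn(g[y0:y1,x0:x1])*255
    k=max(cv2.findContours(m,0,1)[0],key=cv2.contourArea); e=cv2.fitEllipse(cv2.convexHull(k)); P=ray(c,e[0],z)[0]
    r=np.linalg.norm(ray(c,[e[0][0]+e[1][0]/2,e[0][1]],z)[0]-P)*1e3
    print(name,np.round(e[0],1),np.round(e[1],1),P.round(4),"r",r.round(1)); return P
fit(282,145,342,203,lambda a:a<140,"seat",.036)
hub=fit(385,135,465,215,lambda a:a<160,"hub rim",.048)
fit(414,160,444,195,lambda a:a>120,"hub top",.054)
fit(296,160,326,198,lambda a:a>75,"post",.069)
p=fit(268,300,372,395,lambda a:a>95,"held top",.198+.0163)
A=c["W"]; s=ctrl.state(); Rt=R.from_rotvec(s["orientation"])
print("held in tool mm",Rt.inv().apply(p-s["ee_pos"])*1e3)
v=np.hstack([cv2.resize(f[140:210,275:345],(390,390)),cv2.resize(f[0:60,295:355],(390,390))]); cv2.imwrite("pics/w2c.png",v)
E
```

```text
seat [309.9 173.9] [48.  52.3] [0.5527 0.072  0.036 ] r 18.3
hub rim [424.5 174.2] [64.3 67.5] [0.6049 0.1382 0.048 ] r 23.7
hub top [428.7 176.6] [23.  24.8] [0.6066 0.1387 0.054 ] r 8.3
post [310.5 177.9] [23.5 28.1] [0.5525 0.0737 0.069 ] r 8.0
held top [319.7 348.6] [83.  93.1] [0.5849 0.0547 0.2143] r 13.7
held in tool mm [-16.12645789   1.30514369   0.55865365]
```

View pics/w2c.png

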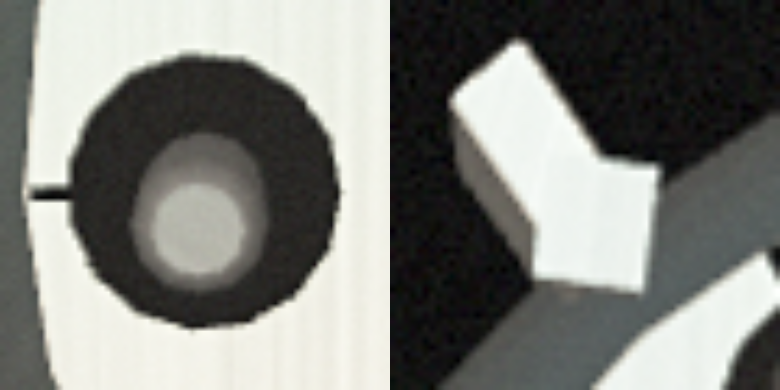

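```bash
python3 - <<'E'
from h import *
c=np.load("pics/w2.npy",allow_pickle=True).item()
P=ray(c,[310.9,180.9],.071)[0]; S=ray(c,[311.8,174.5],.036)[0]; T=ray(c,[333.9,44.9],.032)[0]; H=(ray(c,[424.5,174.2],.048)[0]+ray(c,[428.7,176.6],.054)[0])/2
print("post top",P,"seat",S,"tip",T,"axle",H); 
for n,a in(("P",P),("S",S),("T",T)): d=a[:2]-H[:2]; print(n,np.hypot(*d),np.degrees(np.arctan2(d[1],d[0])))
g=R.from_rotvec([.154,1.553,-.161]); s=ctrl.state(); A=R.from_rotvec(s["orientation"])
t=g.inv().apply([0,0,1]); print("tube axis tool",t,"now world",A.apply(t))
E
```

```text
post top [0.55401691 0.07284168 0.071     ] seat [0.55400106 0.07287717 0.036     ] tip [0.49407944 0.1422565  0.032     ] axle [0.60578804 0.13848703 0.051     ]
P 0.0836036085796566 -128.26103970634065
S 0.08358556474749428 -128.28463444138734
T 0.11177218504905727 178.0673566144506
tube axis tool [-0.99991781 -0.00322926  0.01240754] now world [-0.005462    0.01384976  0.99988917]
```

```bash
cat >> h.py <<'E'
def to(P,az,n=1,show=True):
    """rows to bring the held socket axis over P (xy) with TCP height P[2], tube vertical"""
    s=ctrl.state(); A=R.from_rotvec(s["orientation"]); t=np.array([-.99992,-.0032,.0124])
    a=np.radians(az); z=np.array([np.cos(a),np.sin(a),0]); B0=R.from_matrix(np.c_[[0,0,-1.],np.cross(z,[0,0,-1.]),z])
    w=B0.apply(t); B=R.from_rotvec(np.cross(w,[0,0,1]))*B0
    d=np.array(P)-B.apply([0,.0013,.0002])-s["ee_pos"]; d[2]=P[2]-s["ee_pos"][2]
    rv=(A.inv()*B).as_rotvec(); print("t",s["time_s"],"axis xy",(s["ee_pos"]+A.apply([0,.0013,.0002])).round(4),"F",s["wrist_force"].round(1),"M",s["wrist_torque"].round(2),"tube",A.apply(t).round(3),"open",s["opening"].round(4))
    for i in range(n): print((np.degrees(rv)/5/n).round(2),((A*R.from_rotvec(rv*i/n)).inv().apply(d*1000/n)).round(1))
E
python3 -c "
from h import *
to([.554,.0728,.145],50.9,3)"
```

```text
Traceback (most recent call last):
  File "h.py", line 32, in to
    rv=(A.inv()*B).as_rotvec(); print("t",s["time_s"],"axis xy",(s["ee_pos"]+A.apply([0,.0013,.0002])).round(4),"F",s["wrist_force"].round(1),"M",s["wrist_torque"].round(2),"tube",A.apply(t).round(3),"open",s["opening"].round(4))
                                                                                                                                                                                                               ^^^^^^^^^^^^^^^^^^
AttributeError: 'float' object has no attribute 'round'
```

```bash
sed -i 's/s\["opening"\].round(4)/round(s["opening"],4)/' h.py
python3 -c "
from h import *
to([.554,.0728,.145],50.9,3)"
```

```text
t 5.15 axis xy [0.585  0.0543 0.1982] F [ 0.3  0.2 -2. ] M [0.01 0.02 0.03] tube [-0.005  0.014  1.   ] open 0.0317
[-0.   -0.03  0.05] [17.5 12.2 -1.8]
[-0.   -0.03  0.05] [17.6 12.1 -1.9]
[-0.   -0.03  0.05] [17.6 12.  -1.9]
```

step_arm(deltas="0 -0.03 0.05 5 12 -2 20; 0 -0.03 0.05 10 12 -2 20; 0 -0.03 0.05 20 12 -2 20; 0 0 0 17 0 0 20; 0 0 0 0 0 0 20; 0 0 0 0 0 0 20")

```text
time_s: 5.75
ee_pos: [0.5476, 0.0711, 0.142]
orientation: [-0.683, 1.448, 0.692]
wrist_force: [0.1, -0.8, -1.3]
opening: 0.0319
```

```bash
python3 - <<'E'
from h import *
to([.554,.0728,.13],50.9,1)
E
```

```text
t 5.75 axis xy [0.5467 0.0721 0.142 ] F [ 0.1 -0.8 -1.3] M [ 0.01 -0.05 -0.02] tube [ 0.003 -0.002  1.   ] open 0.0319
[-0.07 -0.01 -0.04] [12.1 -5.2  5.1]
```

step_arm(deltas="0 0 0 4 -5 5 20; 0 0 0 4 0 0 20; 0 0 0 0 0 0 20")

```text
time_s: 6.05
ee_pos: [0.5559, 0.0717, 0.1353]
orientation: [-0.683, 1.446, 0.691]
wrist_force: [-0.3, 0.3, -2.5]
opening: 0.0314
```

```bash
python3 - <<'E'
from h import *
to([.554,.0728,.128],50.9,1)
c=cam("wrist"); cv2.imwrite("pics/w3.png",c["frame"]); np.save("pics/w3.npy",c,allow_pickle=True)
E
```

```text
t 6.05 axis xy [0.555  0.0727 0.1353] F [-0.3  0.3 -2.5] M [-0.05  0.04  0.  ] tube [ 0.    -0.002  1.   ] open 0.0314
[-0.08  0.02 -0.02] [ 7.3  0.8 -0.6]
```

View pics/w3.png

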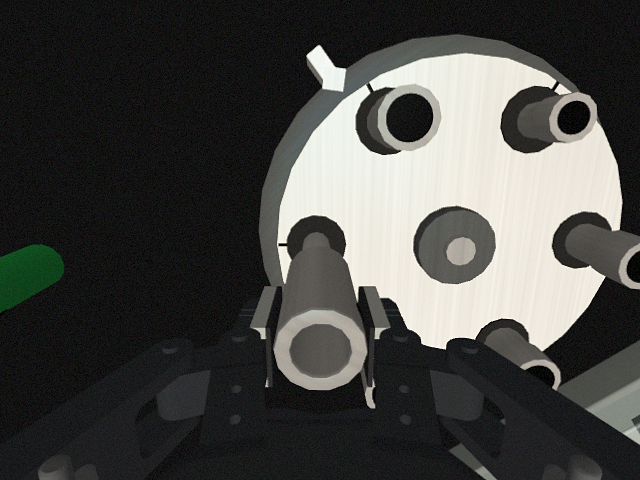

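The wrist view shows the held socket (top ring (320,349)) lined up with the post, which stands at (316,240) just past its lower end. Lower it gently.

step_arm(deltas="0 0 0 5 0.8 -0.6 20; 0 0 0 5 0 0 20; 0 0 0 4 0 0 20; 0 0 0 4 0 0 20")

```text
time_s: 6.5
ee_pos: [0.5563, 0.0719, 0.1182]
orientation: [-0.684, 1.443, 0.689]
wrist_force: [-2.1, -0.7, -0.5]
opening: 0.0319
```

```bash
python3 - <<'E'
from h import *
to([.554,.0728,.0897],50.9,1)
E
```

```text
t 6.5 axis xy [0.5554 0.0728 0.1182] F [-2.1 -0.7 -0.5] M [-0.13  0.37 -0.03] tube [-0.002 -0.002  1.   ] open 0.0319
[-0.08  0.03  0.01] [28.4  1.2 -1.4]
```

Entering the bore with a small side force toward −x, which agrees with the residual 1.4 mm offset. Correct it and carry on.

step_arm(deltas="0 0 0 3 1.2 -1 20; 0 0 0 5 0 0 20; 0 0 0 5 0 0 20; 0 0 0 5 0 0 20")

```text
time_s: 6.9
ee_pos: [0.5548, 0.0721, 0.0982]
orientation: [-0.684, 1.443, 0.689]
wrist_force: [0.3, -0.2, -2.4]
opening: 0.0316
```

```bash
python3 - <<'E'
from h import *
to([.554,.0728,.0897],50.9,1)
E
```

```text
t 6.9 axis xy [0.5539 0.0731 0.0982] F [ 0.3 -0.2 -2.4] M [-0.01  0.02 -0.03] tube [-0.003 -0.002  1.   ] open 0.0316
[-0.08  0.04  0.01] [ 8.5 -0.2 -0.3]
```

step_arm(deltas="0 0 0 4 0 0 20; 0 0 0 4 0 0 20; 0 0 0 2 0 0 20; 0 0 0 2 0 0 20")

```text
time_s: 7.3
ee_pos: [0.5571, 0.0713, 0.0893]
orientation: [-0.688, 1.441, 0.687]
wrist_force: [-3.9, -2.3, 7.8]
opening: 0.0311
```

```bash
python3 - <<'E'
from h import *
to([.554,.0728,.0897],50.9,1)
E
```

```text
t 7.3 axis xy [0.5562 0.0723 0.0893] F [-3.9 -2.3  7.8] M [-0.36  0.72  0.07] tube [-0.005  0.     1.   ] open 0.0311
[-0.06  0.03  0.05] [-0.4  2.  -1. ]
```

Seat contact came at the expected height (89.3 mm against 89.7). One firmer press with the sideways offset taken off.

step_arm(deltas="0 0 0 2 2 -1 20; 0 0 0 2 0 0 20; 0 0 0 2 0 0 20")

```text
time_s: 7.6
ee_pos: [0.5584, 0.0706, 0.0893]
orientation: [-0.693, 1.437, 0.684]
wrist_force: [-4.7, -1.5, 8.9]
opening: 0.0317
```

```bash
python3 - <<'E'
from h import *
to([.554,.0728,.0897],50.9,1)
C=np.array([.6058,.1385]); n=12
E
```

```text
t 7.6 axis xy [0.5575 0.0716 0.0893] F [-4.7 -1.5  8.9] M [-0.39  0.96  0.14] tube [-0.011  0.004  1.   ] open 0.0317
[-0.05  0.05  0.13] [-0.4  3.5 -1.3]
```

Seated: height is unchanged under about 11 N. Now turn clockwise about the axle, about 53°, as arc steps: tool +y is the tangent and the tool turns along.

step_arm(deltas="0.5 0.05 0.1 0 5 -1 20; 0.9 0 0.03 0.3 6.7 0.3 20; 0.9 0 0 0.3 6.7 0.3 20; 0.9 0 0 0.3 6.7 0.3 20")

```text
time_s: 8.0
ee_pos: [0.5424, 0.0853, 0.0899]
orientation: [-0.467, 1.507, 0.463]
wrist_force: [-1.3, -2.9, -0.3]
opening: 0.0317
```

```bash
cat >> h.py <<'E'
def turn(az_t,n):
    s=ctrl.state(); A=R.from_rotvec(s["orientation"]); C=np.array([.6058,.1385])
    d=(s["ee_pos"]+A.apply([0,.0013,.0002]))[:2]-C; a=np.degrees(np.arctan2(d[1],d[0]))%360; print("az",a,"r",np.hypot(*d),"jaw",np.degrees(np.arctan2(*A.as_matrix()[1::-1,2])))
    for k in range(1,n+1):
        b=np.radians(a+(az_t-a)*k/n)
        if k==n: to([C[0]+.085*np.cos(b),C[1]+.085*np.sin(b),.0893],np.degrees(b)-180,n)
E
python3 - <<'E'
from h import *
turn(178.1,9)
E
```

```text
az 219.11632570640927 r 0.08247507796072649 jaw 34.071346977538234
t 8.0 axis xy [0.5418 0.0865 0.0899] F [-1.3 -2.9 -0.3] M [-0.52  0.22 -0.  ] tube [-0.001  0.003  1.   ] open 0.0317
[ 0.8   0.   -0.01] [0.1 6.4 1.4]
[ 0.8   0.   -0.01] [0.  6.5 1. ]
[ 0.8   0.   -0.01] [0.  6.5 0.5]
[ 0.8   0.   -0.01] [0.  6.5 0. ]
[ 0.8   0.   -0.01] [ 0.   6.5 -0.4]
[ 0.8   0.   -0.01] [ 0.   6.5 -0.9]
[ 0.8   0.   -0.01] [ 0.   6.4 -1.3]
[ 0.8   0.   -0.01] [ 0.   6.3 -1.8]
[ 0.8   0.   -0.01] [ 0.   6.2 -2.2]
```

step_arm(deltas="0.7 0 0 0.5 6.6 -1.2 20; 0.8 0 0 0.5 6.6 -0.4 20; 0.8 0 0 0.5 6.6 -0.4 20; 0.8 0 0 0.5 6.6 -0.4 20; 0.8 0 0 0.5 6.6 -0.4 20")

```text
time_s: 8.5
ee_pos: [0.5265, 0.1119, 0.0894]
orientation: [-0.192, 1.547, 0.184]
wrist_force: [-0.6, -2.1, 0.9]
opening: 0.0315
```

```bash
python3 - <<'E'
from h import *
turn(178.1,4)
E
```

```text
az 197.64200193989794 r 0.08336980585121717 jaw 13.742982436304308
t 8.5 axis xy [0.5264 0.1132 0.0894] F [-0.6 -2.1  0.9] M [-0.32  0.16 -0.01] tube [-0.003  0.003  1.   ] open 0.0315
[0.78 0.01 0.  ] [-0.   7.2  0.2]
[0.78 0.01 0.  ] [-0.   7.2 -0.2]
[0.78 0.01 0.  ] [-0.   7.1 -0.7]
[0.78 0.01 0.  ] [-0.   7.1 -1.2]
```

step_arm(deltas="0.7 0 0 0.5 6.5 -0.6 20; 0.7 0 0 0.5 6.5 -0.3 20; 0.7 0 0 0.5 6.5 -0.3 20; 0.5 0 0 0.5 4.5 -0.2 20; 0.2 0 0 0.5 2 0 20; 0 0 0 0.5 0 0 20; 0 0 0 0.5 0 0 20")

```text
time_s: 9.2
ee_pos: [0.5224, 0.1372, 0.0894]
orientation: [0.006, 1.554, -0.016]
wrist_force: [-4.5, -1.3, 5.2]
opening: 0.0319
```

```bash
python3 - <<'E'
from h import *
turn(178.1,1)
c=cam("wrist"); cv2.imwrite("pics/w4.png",c["frame"]); np.save("pics/w4.npy",c,allow_pickle=True)
E
```

```text
az 179.97768399335848 r 0.08322166295466772 jaw -0.8014171561789729
t 9.2 axis xy [0.5226 0.1385 0.0893] F [-4.5 -1.3  5.2] M [-0.08  0.68 -0.01] tube [-0.004  0.004  1.   ] open 0.0319
[0.22 0.05 0.04] [ 0.   2.8 -1.8]
```

View pics/w4.png

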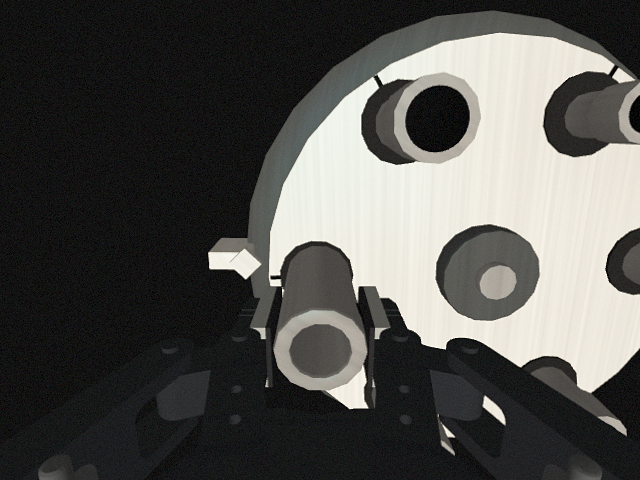

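The wrist view shows the socket down on its seat. The pointer tip is at (261,264), the post's rim mark at (275,277) and the hub at about (488,272). The tip is still slightly ahead, so I compute the rest.

```bash
python3 - <<'E'
from h import *
c=np.load("pics/w4.npy",allow_pickle=True).item()
H=(ray(c,[487.5,272],.048)[0]+ray(c,[498,282.5],.054)[0])/2; T=ray(c,[261,264],.032)[0]; M=ray(c,[275,277],.034)[0]; S=ray(c,[234,260],.032)[0]
print(H,T,M)
for n,p in(("tip",T),("mark",M),("shaft",S)):
    d=p[:2]-H[:2]; print(n,np.hypot(*d),np.degrees(np.arctan2(d[1],d[0]))%360)
E
```

```text
[0.60571205 0.14040063 0.051     ] [0.49353553 0.14231727 0.032     ] [0.50066351 0.13574882 0.034     ]
tip 0.11219289203980037 179.02114299049705
mark 0.10515148838565287 182.53554373888636
shaft 0.1260181539684384 178.006911898738
```

step_arm(deltas="0.3 0 0.02 0.2 2.5 -0.8 20; 0.2 0 0 0.2 2 -0.5 20; 0 0 0 0.3 0.5 0 20; 0 0 0 0.3 0 0 20; 0 0 0 0.3 0 0 20")

```text
time_s: 9.75
ee_pos: [0.5223, 0.1419, 0.0893]
orientation: [0.043, 1.552, -0.052]
wrist_force: [-2.4, -1.5, 4.7]
opening: 0.0314
```

```bash
python3 - <<'E'
from h import *
turn(178.5,1)
c=cam("wrist"); f=c["frame"]; np.save("pics/w5.npy",c,allow_pickle=True)
cv2.imwrite("pics/w5.png",cv2.resize(f[220:400,200:380],(590,590)))
E
```

```text
az 176.77408464627644 r 0.08338746991888937 jaw -3.472707680046195
t 9.75 axis xy [0.5225 0.1432 0.0893] F [-2.4 -1.5  4.7] M [-0.21  0.57 -0.05] tube [-0.006  0.002  1.   ] open 0.0314
[-0.4   0.07  0.02] [ 0.  -2.6 -1.5]
```

View pics/w5.png

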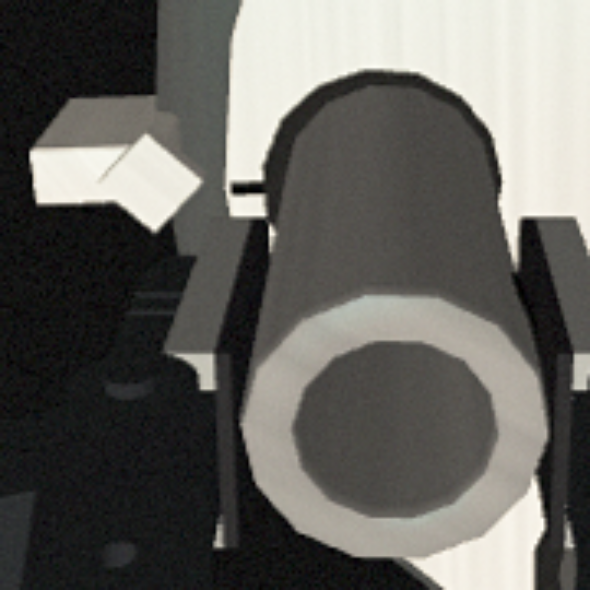

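The crop shows the rim mark at (232,188) almost level with the pointer tip at (203,182). Checking the numbers and that everything is still.

```bash
python3 - <<'E'
from h import *
c=np.load("pics/w5.npy",allow_pickle=True).item()
T=ray(c,[261.9,275.5],.032)[0]; M=ray(c,[270.8,277.4],.034)[0]; print("tip",T,"mark",M)
for H in((.6058,.1385),(.6057,.1404)):
    print([np.degrees(np.arctan2(p[1]-H[1],p[0]-H[0]))%360 for p in(T,M)])
# seat centre seen behind socket, other things
t0=np.load("pics/top0.npy",allow_pickle=True).item(); t1=cam("top")
print("qvel",np.abs(ctrl.state()["qvel"]).max())
for n,(x0,y0,x1,y1) in dict(plunger=(425,232,447,252),knob=(170,275,195,298),bezel=(370,175,415,220),driver=(455,258,480,335)).items():
    print(n,np.abs(t0["frame"][y0:y1,x0:x1].astype(int)-t1["frame"][y0:y1,x0:x1]).mean().round(1))
E
```

```text
tip [0.49365926 0.14210485 0.032     ] mark [0.49848102 0.14152333 0.034     ]
[np.float64(178.15881509086682), np.float64(178.3863204567059)]
[np.float64(179.12823301097845), np.float64(179.39973394489903)]
qvel 0.0012605141580113244
plunger 1.5
knob 1.8
bezel 1.6
driver 1.7
```

step_arm(deltas="0 0 0 0.3 0 0 20; 0 0 0 0.3 0 0 20; 0 0 0 0.3 0 0 20; 0 0 0 0.3 0 0 20")

```text
time_s: 10.25
ee_pos: [0.5223, 0.1419, 0.0893]
orientation: [0.043, 1.552, -0.052]
wrist_force: [-2.6, -0.3, 4.8]
opening: 0.0315
```

```bash
python3 - <<'E'
from h import *
turn(178.3,1); print(np.abs(ctrl.state()["qvel"]).max())
s=ctrl.state(); y=s["ee_pos"][1]
if abs(y-.1419)<.002 and s["ee_pos"][2]<.091: print(ctrl.close_job())
E
```

```text
az 176.79136105249273 r 0.08331854332394467 jaw -3.480662741370335
t 10.25 axis xy [0.5226 0.1432 0.0893] F [-2.6 -0.3  4.8] M [-0.2   0.6  -0.06] tube [-0.005  0.002  1.   ] open 0.0315
[-0.36  0.06  0.02] [ 0.  -2.3 -1.6]
0.0032784108671322335
the job is handed in; nothing more can be done
None
```

I pushed the steel socket down over the bare post and turned the carousel about 53° clockwise to bring it in line with the pointer. I handed the job in at about 10 s, still gripping the socket with a 50 N grip setting. No verdict was reported.

**Seating:** the gripper height was 89.3 mm against 89.7 mm expected, and it did not change under about 11 N of downward push. The socket was within about 0.4° of upright.

**Alignment:** in the wrist picture, the post's rim mark and the pointer tip agreed to about 0.3°, roughly 0.4 mm at the post.

**At hand-in:** the arm was still, with joint speeds under 0.004 rad/s, and the finger opening was 31.5 mm.

**Other loose things:** the top-camera pictures showed no change at the plunger, knob, bezel and screwdriver. I did not do the same check on the green and purple look-alikes; the arm never worked against them.

Three checks did not fully agree:
- **Grip position:** the angle worked out from the gripper was 176.8° against 178.1–178.4° from the rim mark, about 2 mm at the post. I put this down to bore clearance and trusted the rim mark.
- **Post radius:** it measured about 83.5 mm, against 85 mm given.
- **Pointer distance:** the tip measured 112 mm from the axle, against 122 mm given. I used only its direction.

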